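Seat an ice screw in the sharpening jig and snap the toggle clamp shut

ROBOT

A 6-joint arm with a two-finger parallel gripper is mounted at the origin on the work surface. World frame = base frame: x ahead of the robot, y to its left, z up, the work surface at z = 0. Lengths are in m, angles in rad, forces in N, time in s.
With the tool pointing down it reaches from about 0.4 to 0.925 m from the base axis. Payload 12.5 kg.
Tool frame: the origin (TCP) lies at the very end of the fingers, on their centre line; the grasp point (between the pads) lies 19 mm behind it; x points along the fingers, y is the direction in which the jaws open and shut, and the axes are right-handed (so a half turn about x gives the same grasp; the last joint's range is limited). The gripper opens to 95 mm and grips with 3 to 60 N. Pads are 20 mm wide; open, the fingers measure 119 mm over their backs; the gripper's body (75 mm by 180 mm) begins 59 mm behind the grasp point.
Start: joints at [-1.275, 0.491, 1.559, -0, 1.092, -0.106], TCP at [0.244, -0.575, 0.215] pointing down, gripper open.
Joint ranges: [-3.1, 3.1], [-0.84, 2.19], [0.05, 2.79], [-1.13, 4.28], [0.06, 2.93], [-2.69, 2.69]. Speed limits (rad/s): [2.22, 2.22, 2.79, 3.14, 3.14, 3.14].

INTERFACE

Orientations are given as a 3x3 rotation matrix whose columns are the frame's x, y, z axes.
In Python, from plant import arm gives the robot as it stands. Calls block until the motion is done:
- arm.move_pose(position, orientation): joint-space move of the TCP to a pose.
- arm.move_linear(position, ori=None, rate=0.15): straight line of the TCP; ori=None keeps the orientation; rate is the mean speed in m/s.
- arm.move_joints(angles): joint-space move.
- arm.open() and arm.close_gripper(effort=None): open the fingers fully, or close them until they stop; effort is the grip in N (None keeps the last).
- arm.pause(seconds).
- arm.inverse_kinematics(position, orientation): joint angles nearest the present ones, or None.
- arm.get_state(): the state.
- arm.read_camera(name): name is "scene" or "top" or "wrist"; returns the picture (420x560x3 uint8, blue, green, red); there is no depth.
- arm.calibration(name): a dict with "intrinsics" (3x3 intrinsics, pixels), "R" (3x3) and "t" (3): a world point X has camera coordinates R X + t. Camera axes: x right, y down, z forward; pixel columns grow to the right and rows downward; lengths in m; the calibration is good to about 2 mm. A picture is of the moment at which its call begins: read the wrist's pose just before it. calibration takes no time and is no camera call; for the wrist camera it gives the pose at the moment of the call.
A pose or a line that the arm cannot do raises arm.IKError and nothing moves.
- arm.finish_job(): hands the job in, once; it reports no verdict.
The state is a dict: "time": time; "joint_positions": joint angles; "joint_vel": joint speeds; "joint_efforts": joint torques, N m; "tool_pos": TCP position; "ee_rot": TCP orientation; "ft_force": force on the tool from outside, world axes, zero at the start; "torque": the same for the moment, N m; "grip_width": finger opening in m.
Only numpy, scipy, OpenCV 4.12 (cv2) and the standard library are available. Lean on these libraries where they do the work, as an engineer would, in place of code of your own. Each camera call takes 0.05 s, during which the arm holds its last target. There are 200 camera calls.

TASK

Set the titanium ice screw up for sharpening without picking anything up: with the fingertips push on its tail so that it slides along the two black V-blocks until its teeth are fully home against the steel stop of the jig, then push the red handle of the toggle clamp over and down, past centre, until it snaps shut and the rubber pad holds the screw there. The screw must not be lifted out of its V-blocks or carried, and the file, pulley, carabiner, headlamp, jar and oil bottle stay where they are.

Things in the scene. Friction and masses are not known exactly. Their poses are not given: they have to be found in the camera images.
- jig: Sharpening jig fixed to the bench: 12 mm plate (x -50..125, y -41..146 mm), two black V-blocks (x -35 and 47, tops at z 63 mm), steel stop, toggle clamp. Origin on the bench under the screw's axis; x along it towards the stop, y towards the clamp, z up; screw axis at z 60 mm. Clamp: x -2..42, y 48..140, up to z 130 mm; its raised arm and pad reach z 175 mm at y 0..75 mm
- stop (a point): Centre of the face of the steel stop that the teeth must meet, at the height of the screw's axis (jig frame: 115, 0, 60 mm). The stop is 40 mm wide and reaches 3 mm above the axis. Axes as jig; the face looks along -x
- ice_screw: Titanium ice screw, 184 mm long, about 140 g: 17 mm tube, 21 mm thread on its front 85 mm, 4 teeth in front, at the tail a round flat hub 28 mm thick, 14 mm long, and a yellow hanger plate (34 mm wide) hanging 47 mm below the axis. Loose in the V-blocks, teeth 15 to 38 mm short of the stop; slides with under 3 N. Origin on the axis at the tooth tips, x out of the teeth
- screw_tip (a point): Point on the screw's axis in the plane of its tooth tips
- screw_tail (a point): Centre of the flat tail face of the screw's hub, 184 mm behind the tips: the place to push, along the jig's x. The hub's rim is 14 mm around it
- clamp_handle (a joint): Angle of the clamp's handle, rad: 0 open at the start (standing up, leaning 8 degrees to the screw), grows as it swings over and down to the jig's +y; 1.71 = dead centre (level), 1.885 = shut stop (10 degrees below level). From about 1.3 the sprung pad presses on the screw and the grip resists with about 3 N and springs back; past 1.71 it snaps to the stop. Stays open or shut if left alone
- handle_pivot (a point): Axis of the handle's hinge, parallel to the jig's x, at 20, 116.5, 121.5 mm in the jig frame
- handle_grip (a point): Point on the centre line of the red round grip (15 mm thick), 85 mm from the hinge axis; the grip runs from 37 to 125 mm from that axis. Open, this point stands 84 mm above the hinge; shut, it lies 84 mm to the jig's +y and 15 mm lower than the hinge. Push on the side facing the screw, which becomes the upper side
- clamp_pad: Black rubber pad, 16 mm across, under the tip of the clamp's steel arm, sprung (about 5 N per mm); origin at the centre of its underside. Shut, it presses on the top of the screw's tube at x = 20 mm of the jig frame
- file: Flat hand file with a wooden handle, 225 mm long, 23 mm high, lying beside the jig on the side away from the clamp; origin on the bench under its middle, x towards the blade tip. Leave alone
- pulley: Silver aluminium pulley lying flat, 80 x 52 x 30 mm, on the bench on the clamp's side; origin on the bench under its wheel. Leave alone
- carabiner: Orange carabiner lying flat, 100 x 60 x 10 mm; origin on the bench under its middle. Leave alone
- headlamp: Black plastic headlamp without its strap, 47 x 70 x 49 mm; origin on the bench under it. Leave alone
- jar: Empty glass jar with a steel twist cap, 72 mm across, 95 mm high; origin at the centre of its underside. Leave alone
- oil: White plastic oil bottle with a red cap, 40 mm across, 110 mm high; origin at the centre of its underside. Leave alone
Not all that is in view belongs to the job. Of the things that look like the ice_screw, the smallest one is meant.

How it is judged:
By the outcome, as a careful person would: the job done as asked, in the order asked, and still so for the second after the job is handed in, with the robot touching nothing.
It also fails if it takes over 54 s, if anything falls off the work surface, if the arm or the gripper's body presses on something with over 40 N, if the wrist force passes 120 N, or if a joint passes its speed limit or range.

## Working session

There is one attempt and no reset: what is moved stays moved. The work goes in short steps, each a Python script; the robot and the scene stay as the last script left them, time stands still between calls to the robot, and variables do not carry over. Pictures are saved under pics/ and viewed, on a budget of 10 in all, crops included, one or two more only if the job needs it, and the job is handed in when it is done.

```bash
mkdir -p pics; ls; python3 - <<'E'
from plant import arm
import cv2,numpy as np
for n in("scene","top"):
    cv2.imwrite(f"pics/{n}0.png",arm.read_camera(n))
    c=arm.calibration(n);print(n,np.round(c["intrinsics"],1).tolist(),np.round(c["R"],4).tolist(),np.round(c["t"],4).tolist())
print(arm.get_state()["time"])
E
```

```text
pics
scene [[414.5, 0.0, 278.7], [0.0, 414.5, 207.2], [0.0, 0.0, 1.0]] [[-0.7055, 0.7084, 0.0198], [0.4073, 0.4282, -0.8067], [-0.58, -0.561, -0.5906]] [0.4004, -0.0662, 1.4798]
top [[463.0, 0.0, 279.4], [0.0, 463.0, 215.0], [0.0, 0.0, 1.0]] [[-0.0, -1.0, -0.0021], [-0.98, 0.0004, -0.199], [0.199, 0.002, -0.98]] [-0.0278, 0.5299, 1.5307]
0.1
```

View pics/scene0.png

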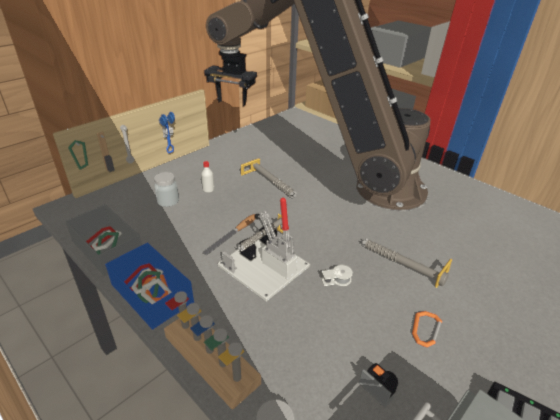

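View pics/top0.png

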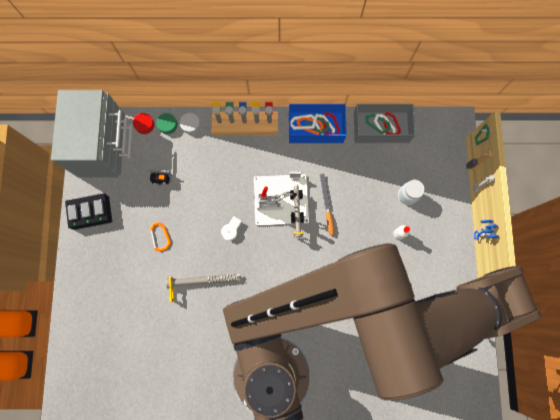

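The scene shows three screw-like objects. In the top view one sits in the jig at (298,210) and a larger one lies loose at (205,283). In the scene view a third lies loose at (268,178). The one in the jig's V-blocks fits the task. Next I'll confirm this in an enlarged crop and measure the jig plate.

```bash
cat > h.py <<'E'
from plant import arm
import cv2,numpy as np
def ray(n,px,z,c=None):
    c=c or arm.calibration(n);R=np.array(c["R"]);t=np.array(c["t"]);C=-R.T@t
    px=np.atleast_2d(px).astype(float)
    d=np.c_[px,np.ones(len(px))]@np.linalg.inv(c["intrinsics"]).T@R
    return C+d*((z-C[2])/d[:,2])[:,None]
def proj(n,X,c=None):
    c=c or arm.calibration(n);q=(np.atleast_2d(X)@np.array(c["R"]).T+c["t"])@np.array(c["intrinsics"]).T
    return q[:,:2]/q[:,2:]
E
python3 - <<'E'
from h import *
t=cv2.imread("pics/top0.png");s=cv2.imread("pics/scene0.png")
a=cv2.resize(t[165:245,240:345],None,fx=6,fy=6,interpolation=cv2.INTER_CUBIC)[:, :]
b=cv2.resize(s[185:305,210:320],None,fx=5,fy=5,interpolation=cv2.INTER_CUBIC)
cv2.imwrite("pics/a.png",a);cv2.imwrite("pics/b.png",b)
m=(t.min(2)>185).astype(np.uint8); m[:165]=0;m[245:]=0;m[:,:245]=0;m[:,:]*=1;m[:,315:]=0
n,l,st,_=cv2.connectedComponentsWithStats(m);print(st[1:][st[1:,4]>20])
k=1+np.argmax(st[1:,4]);h=cv2.convexHull(np.argwhere(l==k)[:,::-1].astype(np.int32))
r=cv2.minAreaRect(h);p=cv2.boxPoints(r);print(p.round(1),ray("top",p,.012).round(4))
E
```

```text
[[ 245  165   70   66 1929]
 [ 311  188    4    8   28]
 [ 300  204    7   12   64]
 [ 255  227   37   18  319]]
[[245. 165.]
 [314. 165.]
 [314. 230.]
 [245. 230.]] [[ 0.7217  0.0958  0.012 ]
 [ 0.7215 -0.1519  0.012 ]
 [ 0.485  -0.1484  0.012 ]
 [ 0.485   0.0923  0.012 ]]
```

View pics/a.png

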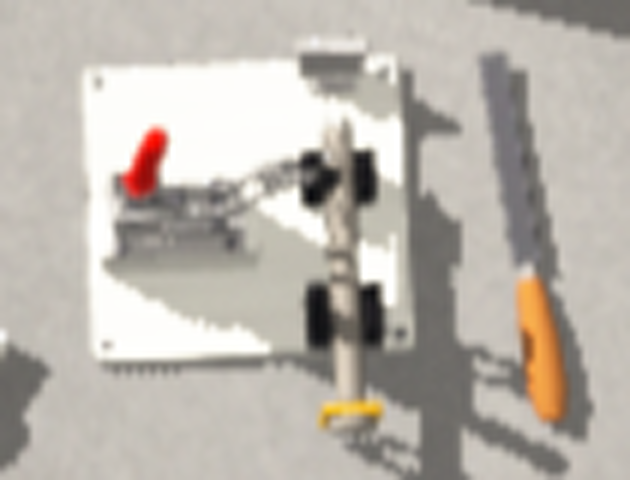

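View pics/b.png

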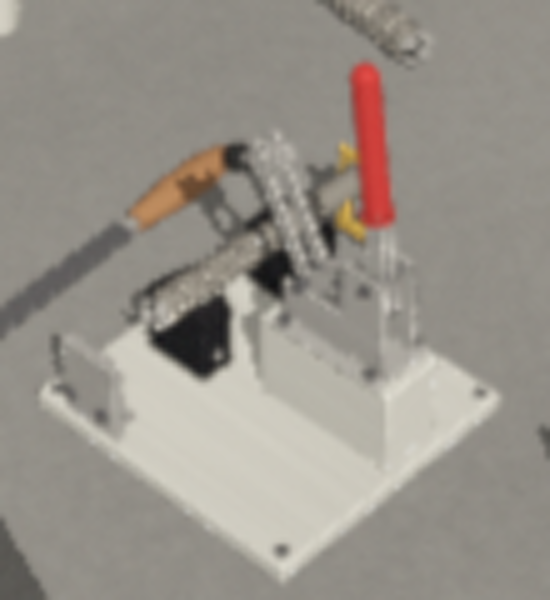

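Confirmed: the screw on the V-blocks with the yellow hanger is the smaller one, tail at about crop a (349,425) and tip at about (340,122). The plate corners in crop a are (83,68), (398,52), (413,353) and (93,360). I'll fit the jig pose from these.

```bash
python3 - <<'E'
from h import *
J=np.array([[.125,.146],[.125,-.041],[-.05,-.041],[-.05,.146]])
a=np.array([[83,68],[398,52],[413,353],[93,360]])
f=lambda c,o,s:(np.array(c)+.5)/s-.5+o
W=ray("top",f(a,[240,165],6),.012)[:,:2]
# scene plate corners (crop b): stop-side/-y, +x+y, -x+y
b=np.array([[42,392],[283,572],[500,398]]);Wb=ray("scene",f(b,[210,185],5),.012)[:,:2]
def fit(J,W):
    Jc,Wc=J-J.mean(0),W-W.mean(0);c=(Jc*Wc).sum();s=(Jc[:,0]*Wc[:,1]-Jc[:,1]*Wc[:,0]).sum()
    th=np.arctan2(s,c);R=np.array([[np.cos(th),-np.sin(th)],[np.sin(th),np.cos(th)]])
    o=W.mean(0)-R@J.mean(0);return th,o,(W-J@R.T-o).round(4)
for x in (fit(J,W),fit(J[[1,0,3]],Wb),fit(np.r_[J,J[[1,0,3]]],np.r_[W,Wb])):print(x)
th,o,_=fit(np.r_[J,J[[1,0,3]]],np.r_[W,Wb])
R=np.array([[np.cos(th),-np.sin(th)],[np.sin(th),np.cos(th)]])
T=ray("top",f([[340,122],[349,425]],[240,165],6),.06)[:,:2];print("tip,tail jig",(T-o)@R)
print("handle end jig pred scene", f([[367,72]],[210,185],5),proj("scene",np.r_[R@[.02,.0991]+o,.245]))
print("handle end top", f([[155,137]],[240,165],6),proj("top",np.r_[R@[.02,.0991]+o,.245]))
E
```

```text
(np.float64(0.03856684726036824), array([ 0.56060295, -0.08620928]), array([[ 0.0011,  0.0007],
       [ 0.0036, -0.0002],
       [-0.0039, -0.0001],
       [-0.0008, -0.0004]]))
(np.float64(0.034604058022866424), array([ 0.56134436, -0.08226267]), array([[-0.0011,  0.0013],
       [-0.0008, -0.0003],
       [ 0.0019, -0.0011]]))
(np.float64(0.03808992920380048), array([ 0.56103454, -0.0846032 ]), array([[ 0.0006, -0.0009],
       [ 0.0032, -0.0017],
       [-0.0043, -0.0017],
       [-0.0013, -0.002 ],
       [-0.0009,  0.0032],
       [ 0.    ,  0.0017],
       [ 0.0027,  0.0015]]))
tip,tail jig [[ 0.07342069 -0.00413819]
 [-0.10285689 -0.00121258]]
handle end jig pred scene [[283. 199.]] [[282.38440056 197.95064034]]
handle end top [[265.41666667 187.41666667]] [[265.1074657  187.18314317]]
```

The jig fit agrees across both views: origin (0.561, -0.085), yaw 0.038. It also predicts the handle end to 1 px. I'll go above and behind the tail and take a close look.

```bash
cat >> h.py <<'E'
th=.0381;o=np.array([.561,-.0855])
Rz=np.array([[np.cos(th),-np.sin(th),0],[np.sin(th),np.cos(th),0],[0,0,1]])
def w(x,y,z):return Rz@[x,y,z]+np.r_[o,0]
def tool(sgn=1,jawx=False):   # pointing down
    y=Rz@(np.array([1,0,0.]) if jawx else np.array([0,1.,0]))*sgn
    x=np.array([0,0,-1.]);return np.c_[x,y,np.cross(x,y)]
def st(tag=""):
    s=arm.get_state();p=Rz.T@(np.array(s["tool_pos"])-np.r_[o,0])
    print(tag,"t%.2f"%s["time"],"jig",p.round(4),"F",(Rz.T@s["ft_force"]).round(1),"g",s["grip_width"]);return s
E
python3 - <<'E'
from h import *
s=st();print(np.round(s["ee_rot"],2).tolist())
for jx in(0,1):
  for g in(1,-1):
    for p in((-.16,0,.2),(-.08,0,.05),(.02,.08,.2),(.02,.2,.11)):
      q=arm.inverse_kinematics(w(*p),tool(g,jx));print(jx,g,p,None if q is None else np.round(q,2))
arm.close_gripper(20)
arm.move_pose(w(-.18,0,.2),tool(-1) if s["ee_rot"][1][1]<0 else tool(1))
s=st()
import pickle
c=arm.calibration("wrist");cv2.imwrite("pics/w1.png",arm.read_camera("wrist"));pickle.dump(c,open("w1.pkl","wb"))
E
```

```text
t0.10 jig [-0.335  -0.4771  0.2141] F [ 0.5 -0.3  0.6] g 0.09508119335586993
[[-0.0, 0.39, -0.92], [0.0, -0.92, -0.39], [-1.0, -0.0, -0.0]]
0 1 (-0.16, 0, 0.2) [-0.39  0.21  2.07 -0.    0.87 -1.99]
0 1 (-0.08, 0, 0.05) [-0.32  0.55  2.04 -0.    0.54 -1.93]
0 1 (0.02, 0.08, 0.2) [-0.12  0.44  1.69 -0.    1.01 -1.73]
0 1 (0.02, 0.2, 0.11) [ 0.09  0.56  1.77 -0.    0.82 -1.52]
0 -1 (-0.16, 0, 0.2) [-0.39  0.21  2.07 -0.    0.87  1.15]
0 -1 (-0.08, 0, 0.05) [-0.32  0.55  2.04 -0.    0.54  1.22]
0 -1 (0.02, 0.08, 0.2) [-0.12  0.44  1.69 -0.    1.01  1.41]
0 -1 (0.02, 0.2, 0.11) [ 0.09  0.56  1.77 -0.    0.82  1.62]
1 1 (-0.16, 0, 0.2) [-0.39  0.21  2.07 -0.    0.87 -0.42]
1 1 (-0.08, 0, 0.05) [-0.32  0.55  2.04 -0.    0.54 -0.36]
1 1 (0.02, 0.08, 0.2) [-0.12  0.44  1.69 -0.    1.01 -0.16]
1 1 (0.02, 0.2, 0.11) [ 0.09  0.56  1.77 -0.    0.82  0.05]
1 -1 (-0.16, 0, 0.2) None
1 -1 (-0.08, 0, 0.05) None
1 -1 (0.02, 0.08, 0.2) None
1 -1 (0.02, 0.2, 0.11) None
 t3.44 jig [-0.1797 -0.0006  0.2001] F [-0.2 -0.6 -0.1] g 0.000205134077854351
```

View pics/w1.png

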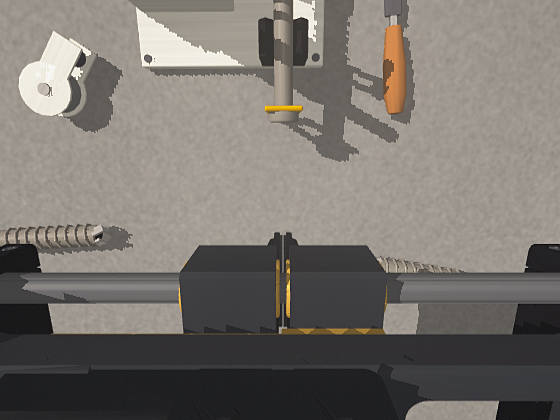

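The wrist view shows the plate's back corners at (141,66) and (324,66). The screw hub is centred at column ~283, with its rear edge at row ~122 and the yellow hanger at row 108.

```bash
python3 - <<'E'
from h import *
import pickle
c=pickle.load(open("w1.pkl","rb"))
J=lambda px,z:((ray("wrist",px,z,c)-np.r_[o,0])@Rz).round(4)
print(J([[141,66],[324,66]],.012),J([[283,122],[283,113]],.06),J([[283,113],[283,122]],.074),J([[283,60]],.0685))
E
```

```text
[[-0.0506  0.1448  0.012 ]
 [-0.0506 -0.0429  0.012 ]] [[-0.1069 -0.0007  0.06  ]
 [-0.0989 -0.0007  0.06  ]] [[-0.0995 -0.0007  0.074 ]
 [-0.1072 -0.0007  0.074 ]] [[-0.0555 -0.0007  0.0685]]
```

```bash
sed -i 's/-.0855/-.0866/' h.py; python3 - <<'E'
from h import *
R=tool(-1)
arm.move_linear(w(-.14,0,.12),R,rate=.2)
arm.move_linear(w(-.14,0,.050),R,rate=.15)
F0=Rz.T@st("down")["ft_force"]
x=-.122
while x<-.066:
    arm.move_linear(w(x,0,.050),R,rate=.06)
    F=Rz.T@arm.get_state()["ft_force"]-F0
    if abs(F[0])>1: print(round(x,4),F.round(1))
    if F[0]<-10: break
    x+=.004 if x<-.09 else .001
arm.pause(.2);st("end")
cv2.imwrite("pics/s2.png",cv2.resize(arm.read_camera("scene")[185:305,210:320],None,fx=5,fy=5,interpolation=cv2.INTER_CUBIC))
E
```

```text
down t4.71 jig [-0.1397 -0.0002  0.0509] F [-0.7  0.2  0.7] g 0.0002801677258364167
-0.106 [ 1.   0.5 -0.2]
-0.098 [ 1.3 -1.2 -0.7]
-0.086 [ 1.1  0.4 -0.6]
-0.08 [-5.3 -1.4  2.3]
-0.079 [-11.2  -3.2   6.1]
end t10.11 jig [-0.081   0.0002  0.0499] F [-11.3  -2.9   7. ] g 0.00040204779520114744
```

View pics/s2.png

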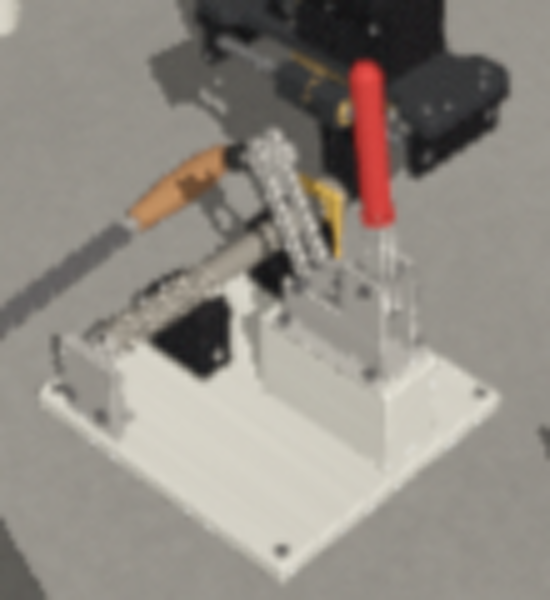

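The push rose to 11 N with the teeth visually at the stop (crop around (95,340)). I'll press slightly more to confirm it is stiff, then back off, check with the wrist camera and move over to the handle.

```bash
python3 - <<'E'
from h import *
import pickle
R=tool(-1)
arm.move_linear(w(-.077,0,.050),R,rate=.05);st("press")
arm.move_linear(w(-.14,0,.050),R,rate=.12)
arm.move_linear(w(-.18,0,.2),R,rate=.25);st("back")
c=arm.calibration("wrist");cv2.imwrite("pics/w2.png",arm.read_camera("wrist"));pickle.dump(c,open("w2.pkl","wb"))
E
```

```text
press t10.41 jig [-0.081   0.0004  0.0498] F [-22.2  -6.5  12.8] g 5.0504843253406544e-05
back t11.86 jig [-1.799e-01  1.000e-04  1.994e-01] F [-0.4 -0.4 -0. ] g 0.0004814543045564367
```

View pics/w2.png

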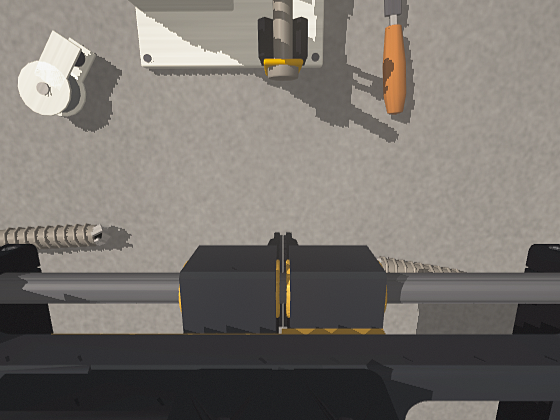

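The hub's rear edge is now at row ~78, having moved 44 px (about 38 mm), so the tail is at jig x ≈ -69 mm, the home value. The position was also stiff from 11 to 22 N. Next is the handle.

```bash
python3 - <<'E'
from h import *
R=tool(1,True)
arm.move_linear(w(-.14,0,.32),tool(-1),rate=.3)
arm.move_pose(w(.02,.06,.32),R)
arm.move_linear(w(.02,.065,.215),R,rate=.2);st("beside")
r=.095
for th_ in np.r_[np.arange(0,1.3,.13),np.arange(1.3,1.86,.07)]:
    f=th_-np.radians(8);u=np.array([np.sin(f),np.cos(f)]);n=np.array([-np.cos(f),np.sin(f)])
    P=np.array([.1165,.1215])+r*u+.0075*n
    arm.move_linear(w(.02,P[0]-.010*np.cos(f),P[1]),R,rate=.1)
    s=st("%.2f"%th_)
    if np.linalg.norm(s["ft_force"])>30: print("stop");break
cv2.imwrite("pics/s3.png",cv2.resize(arm.read_camera("scene")[185:305,210:320],None,fx=5,fy=5,interpolation=cv2.INTER_CUBIC))
E
```

```text
beside t14.39 jig [0.0203 0.0647 0.216 ] F [-0.2 -0.2  0.2] g 0.00026470597295712075
0.00 t14.75 jig [0.0202 0.0865 0.2153] F [0.  0.1 0.4] g 0.0003563797740494726
0.13 t15.03 jig [0.0201 0.0983 0.2167] F [-0.  0. -0.] g 0.0006506689974200168
0.26 t15.30 jig [0.02   0.1108 0.2167] F [-1.2 -0.   0. ] g 0.0006388510624940601
0.39 t15.57 jig [0.02   0.1234 0.2153] F [0.1 0.7 0.5] g 0.00040115933893563444
0.52 t15.85 jig [0.0199 0.1358 0.2123] F [ 0.4 -0.3 -0.3] g 0.0005150693565486542
0.65 t16.12 jig [0.0199 0.1479 0.2079] F [-0.3 -0.1 -0.5] g 0.0005209575953291445
0.78 t16.41 jig [0.0198 0.1597 0.2018] F [-0.5  0.1 -0.5] g 0.0007106832579862006
0.91 t16.69 jig [0.0198 0.1706 0.1945] F [-0.   0.6 -0.5] g 0.0003911607272618522
1.04 t16.98 jig [0.0198 0.1805 0.1859] F [ 0.9  0.7 -0.2] g 0.0005540853657463246
1.17 t17.26 jig [0.0197 0.1893 0.1762] F [ 0.2 -0.3 -0.2] g 0.0005107285929354471
1.30 t17.54 jig [0.0198 0.1968 0.1658] F [-0.1 -0.2  0.6] g 0.00047969974974145305
1.37 t17.79 jig [0.0201 0.2002 0.1602] F [-0.2 -0.   0.2] g 0.00043774855888050737
1.44 t18.04 jig [0.02   0.2035 0.1539] F [ 0.2 -0.3  2.2] g 0.00010877816037507544
1.51 t18.29 jig [0.0199 0.2063 0.1475] F [ 0.2 -0.3  2.2] g 0.00026362167497467307
1.58 t18.54 jig [0.0198 0.2086 0.1409] F [ 0.2 -0.3  1.2] g 0.00040293427672548603
1.65 t18.79 jig [0.0197 0.2104 0.1342] F [0.6 0.2 0.8] g 0.00036313522109407864
1.72 t19.04 jig [0.0197 0.2117 0.1276] F [0.5 1.5 0.4] g 0.00044810563785518904
1.79 t19.29 jig [0.0198 0.2126 0.1209] F [0.8 0.  0.2] g 0.0005895956923733682
```

View pics/s3.png

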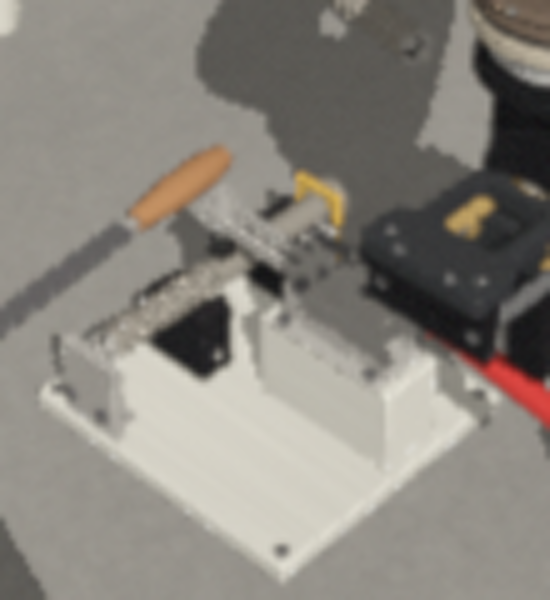

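The handle is over, the arm is down and the reaction vanished past 1.71, which fits a snap. I'll feel for the shut stop gently, retract up and check.

```bash
python3 - <<'E'
from h import *
R=tool(1,True)
for z in np.arange(.118,.108,-.001):
    arm.move_linear(w(.02,.2125,z),R,rate=.05);s=st()
    if s["ft_force"][2]>8: break
arm.move_linear(w(.02,.2125,.3),R,rate=.25)
arm.move_pose(w(-.18,.15,.3),R);st("clear")
a=arm.read_camera("scene")[175:315,200:340];b=arm.read_camera("top")[165:245,240:345]
cv2.imwrite("pics/f.png",np.hstack([cv2.resize(a,(420,420),interpolation=cv2.INTER_CUBIC),cv2.resize(b,(380,420),interpolation=cv2.INTER_CUBIC)]))
hp=w(.02,.1165+.125*np.cos(np.radians(10)),.1215-.125*np.sin(np.radians(10)))
print("shut handle end px in pics: scene",(proj("scene",hp)-[200,175])*3,"top",(proj("top",hp)-[240,165])*[380/105,420/80]+[420,0])
tp=w(.115,0,.06);print("stop scene",(proj("scene",tp)-[200,175])*3,"tail",(proj("scene",w(-.069,0,.06))-[200,175])*3)
E
```

```text
t19.59 jig [0.0199 0.2125 0.1178] F [ 0.1 -0.5  0.3] g 0.0003361928013579752
 t19.84 jig [0.02   0.2125 0.117 ] F [-0.4 -0.6  0.9] g 0.00029720137811436754
 t20.09 jig [0.02   0.2125 0.116 ] F [0.3 0.  0.1] g 0.0004583335853230805
 t20.34 jig [0.02   0.2125 0.1149] F [-1.2 -0.5  0.1] g 0.000348895283442121
 t20.59 jig [0.0201 0.2125 0.1142] F [ 0.7 -0.2  2.2] g 0.0006282334222084394
 t20.84 jig [0.0202 0.2125 0.1137] F [-1.2 -0.9  8.3] g 0.0007730214802098842
clear t22.59 jig [-0.1789  0.15    0.3   ] F [0.1 0.5 0.4] g 0.0010521865406708576
shut handle end px in pics: scene [[369.73666437 285.13450518]] top [[366.01837618 183.62489148]]
stop scene [[ 85.01658777 238.78846266]] tail [[227.14396114 145.6833239 ]]
```

View pics/f.png

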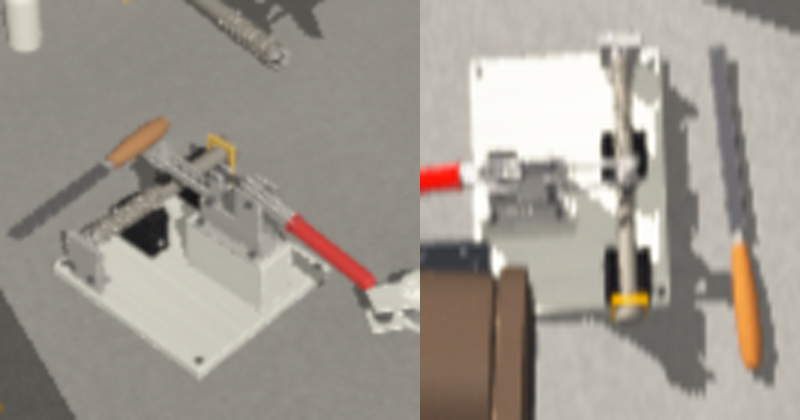

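The handle end is at (370,285), exactly the predicted shut position. The pad is on the tube, the teeth are at the stop and the robot is clear, so I'm handing in.

```bash
python3 -c "
from plant import arm
arm.pause(.5);arm.finish_job();print(arm.get_state()['time'])"
```

```text
the job is handed in; nothing more can be done
the job is handed in; nothing more can be done
```

The ice screw is set up for sharpening: its teeth are home against the steel stop and the toggle clamp is shut with its pad down on the tube. I handed the job in at about 23 s of the 54 s allowed; no verdict is reported.

- **Screw:** I pushed the tail with the closed fingertips and it slid about 38 mm. It then stayed put as the push rose from 11 N to 22 N. The wrist camera put the tail at about -69 mm in the jig frame, which is the home position.
- **Upward force:** The wrist also read up to 13 N upward during that last press. I did not find the cause; the screw still looked seated in its V-blocks afterwards.
- **Clamp:** I swept the handle over along its arc. It resisted with about 2 N from around 1.44 rad, and the resistance faded before dead centre. A light press then met the shut stop at the expected height, 114 mm.
- **Final pictures:** The handle end is within a pixel or two of its computed shut position, the pad is on the tube and the teeth are at the stop. The gripper was well clear.
- **Other objects:** The file, the only other item I compared in the final crops, looks unmoved. I did not check the rest with a final picture, but the arm's moves stayed clear of them.

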